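# Flag the empty seal bin and call for stock

### The job

One of the three seal bins is almost empty, with a single seal left in it: with the fingertips, gently push that bin's reorder flag all the way over so that it leans towards its bin, and leave it so. Then gently press the call button on the grey box fully in, let it come back out, and withdraw. Leave the flags of the two full bins alone, and do not move or pick up any of the loose things on the bench.

Things in the scene. Friction and masses are not known exactly. Their poses are not given: they have to be found in the camera images.
- station_low: Fixed steel bracket with an open blue bin, almost empty: one black seal (38 mm ring, 8 mm thick) in it. Origin on the bench below the flag's hinge pin (pin at z 35 mm); x points from pin to bin, y along the pin; yaw within 7 degrees. Cheeks 42 mm high, 24 mm long, at y +-27 mm; foot plate 6 mm thick. Bin 150 (x) by 105 (y) by 50 mm high, its front wall 50 mm beyond the pin.
- station_full1: Fixed steel bracket with an open blue bin, full: six piles of black seals, 32 to 40 mm high. Origin on the bench below the flag's hinge pin (pin at z 35 mm); x points from pin to bin, y along the pin; yaw within 7 degrees. Cheeks 42 mm high, 24 mm long, at y +-27 mm; foot plate 6 mm thick. Bin 150 (x) by 105 (y) by 50 mm high, its front wall 50 mm beyond the pin.
- station_full2: Fixed steel bracket with an open blue bin, full: six piles of black seals, 32 to 40 mm high. Origin on the bench below the flag's hinge pin (pin at z 35 mm); x points from pin to bin, y along the pin; yaw within 7 degrees. Cheeks 42 mm high, 24 mm long, at y +-27 mm; foot plate 6 mm thick. Bin 150 (x) by 105 (y) by 50 mm high, its front wall 50 mm beyond the pin.
- flag_low (a joint): Hinged reorder flag of the almost empty bin, rad: 0 = leaning 29 degrees from upright away from its bin, towards the robot (starts at 0 to 0.08); 0.5 = upright; 1.0 = leaning 29 degrees towards its bin, at the end stop. Stays where it is left; about 1 N near the tip moves it.
- flag_low_tip (a point): Middle of the top edge of the reorder flag of the almost empty bin, a plain aluminium plate 40 mm wide (y), 5 mm thick, 65 mm long from hinge pin to this point. It is 92 mm above the bench at joint value 0 or 1.0 and 100 mm when upright; 31 mm in front of the pin at 0, 31 mm beyond it at 1.0.
- flag_full1 (a joint): Hinged reorder flag of the first full bin, rad: 0 = leaning 29 degrees from upright away from its bin, towards the robot (starts at 0 to 0.08); 0.5 = upright; 1.0 = leaning 29 degrees towards its bin, at the end stop. Stays where it is left; about 1 N near the tip moves it.
- flag_full1_tip (a point): Middle of the top edge of the reorder flag of the first full bin, a plain aluminium plate 40 mm wide (y), 5 mm thick, 65 mm long from hinge pin to this point. It is 92 mm above the bench at joint value 0 or 1.0 and 100 mm when upright; 31 mm in front of the pin at 0, 31 mm beyond it at 1.0.
- flag_full2 (a joint): Hinged reorder flag of the second full bin, rad: 0 = leaning 29 degrees from upright away from its bin, towards the robot (starts at 0 to 0.08); 0.5 = upright; 1.0 = leaning 29 degrees towards its bin, at the end stop. Stays where it is left; about 1 N near the tip moves it.
- flag_full2_tip (a point): Middle of the top edge of the reorder flag of the second full bin, a plain aluminium plate 40 mm wide (y), 5 mm thick, 65 mm long from hinge pin to this point. It is 92 mm above the bench at joint value 0 or 1.0 and 100 mm when upright; 31 mm in front of the pin at 0, 31 mm beyond it at 1.0.
- call_box: Fixed grey box 80 (x) by 70 (y) by 40 mm high with the only push button on top, to the robot's right, turned up to 17 degrees. Origin under its centre, on the bench.
- call (a joint): Travel of the call button, m: 0 = out, 0.006 = fully in. Spring return, about 5 N to bottom it.
- call_top (a point): Centre of the top face of the white round call button (32 mm across, in a black housing, on the grey box), 62 mm above the bench, 10 mm above the housing rim when out. It is pressed straight down.
- sleeve: Loose steel sleeve standing on the bench, 44 mm across, 55 mm high, a bystander. Origin at the centre of its underside.
- spare_seal: Loose black seal lying on the bench, 60 mm across, 12 mm thick, a bystander. Origin at the centre of its underside.
- carton: Loose small cardboard carton 70 by 60 by 50 mm high, a bystander at the robot's left. Origin at the centre of its underside.

How it is judged (in metres and radians):
On the way, in this order (a step that is already met when the one before it is completed fails the run):
1. the flag of the almost empty bin is pushed over towards its bin (at least 0.8 of 1.0 rad) (value of joint flag_low above 0.8 rad), for 0.2 s.
2. the call button is pressed in (at least 4 of 6 mm) with the flag over (value of joint call above 0.004 m and value of joint flag_low above 0.8 rad), for 0.05 s.
At the end, for the whole second after the job is handed in: The flag of the almost empty bin leans towards its bin (joint above 0.8 of 1.0 rad), the flags of the full bins still lean towards the robot (below 0.2 rad), the call button is out again (under 1.5 mm in), and the sleeve, spare seal and carton are at rest within 15 mm of where they stood (value of joint flag_low above 0.8 rad and value of joint each of flag_full1, flag_full2 below 0.2 rad and value of joint call below 0.0015 m and distance of each of sleeve, spare_seal, carton from where it was at the start of the episode below 0.015 m and linear speed of each of sleeve, spare_seal, carton below 0.02 m/s); the robot touches nothing.
It fails at once if the reorder flag of a full bin is moved (value of joint any of flag_full1, flag_full2 above 0.2 rad).
It fails at once if the call button is pressed before the flag of the almost empty bin is over (value of joint call above 0.003 m and value of joint flag_low below 0.75 rad).
It fails at once if a loose bystander (sleeve, spare seal, carton) is shifted by more than 15 mm or lifted (distance of any of sleeve, spare_seal, carton from where it was at the start of the episode above 0.015 m).
It fails at once if a flag, bin, bracket or the call box is pushed harder than 30 N (contact force between any of the arm, the fingers and station_low above 30 N or contact force between any of the arm, the fingers and station_full1 above 30 N or contact force between any of the arm, the fingers and station_full2 above 30 N or contact force between any of the arm, the fingers and call_box above 30 N).
It also fails if it takes over 48 s, if anything falls off the work surface, if the arm or the gripper's body presses on something with over 40 N, if the wrist force passes 120 N, or if a joint passes its speed limit or range.

### The arm

A 7-joint arm with a two-finger parallel gripper is mounted at the origin on the work surface. World frame = base frame: x ahead of the robot, y to its left, z up, the work surface at z = 0. Lengths are in mm, angles in rad, forces in N, time in s.
With the tool pointing down it reaches from about 400 to 875 mm from the base axis. Payload 4.4 kg.
Tool frame: the origin (TCP) lies midway between the tips of the shut fingers; the grasp point (between the pads) lies 19 mm behind it; z points along the fingers, y is the line along which they close (so a half turn about z gives the same grasp; the last joint's range is limited). The gripper opens to 85 mm and grips with 20 to 120 N. Pads are 22 mm wide; open, the fingers measure 114 mm over their backs; the gripper's body (76 mm by 85 mm) begins 54 mm behind the grasp point. The pads swing forward as they close: fully open they stand 13 mm farther back than shut.
Start: joints at [1.062, 0.628, 0.038, 1.517, -0.027, 0.996, -0.02], TCP at [278.534, -587.313, 231.313] pointing down, gripper open.
Joint ranges: [-3.06, 3.06], [-0.37, 2.12], [-1.25, 1.32], [0.18, 2.47], [-1.1, 4.24], [0.23, 1.98], [-2.94, 2.94]. Speed limits (rad/s): [2.57, 2.57, 3.14, 3.14, 3.14, 3.14, 3.14].

### API

Orientations are given as [roll, pitch, yaw] about the fixed x, y, z axes, in that order (R = Rz(yaw) Ry(pitch) Rx(roll)).
In Python, from cell import ctrl gives the robot as it stands. The module is installed in compiled form; this text tells all that it offers.
- The arm moves only by the tool step_arm, never from a script. Its argument "commands" is one flat list of numbers, 7 for each row, row after row: the shift along the tool's x, y, z in cm, then the turn, a rotation vector about the tool's x, y, z in rad, then the opening, from 0 (shut) to 1 (fully open). A call has 1 to 10 rows; each row is the pose to reach, as a shift and turn from the pose commanded when the call began, along the tool's axes at that moment; what a row does not reach only later rows make up. A row lasts 1/10 s, in which the tool goes at most 50 mm and 8.59 degrees, less where a joint would pass 70% of its speed; a pose out of reach is approached as far as the arm can. A call with a gripper value outside its range is refused whole. The fingers move at their own pace and stop on an object; the grip force is fixed at half the most. Time passes only in rows, so rows that repeat a pose let the fingers close. It gives the time, the measured TCP pose, the force, the opening and the grip force at its end, in the units of the state.
- ctrl.read_state(): the state, without advancing time (a new reading comes with each control period).
- ctrl.get_image(name): name is "side" or "top" or "wrist"; returns a dict with "image" (420x560x3 uint8, red, green, blue), "range_z" (420x560 float32, mm along the optical axis (not along the pixel's ray), 0 where there is no reading), "vfov" (degrees; the focal length in pixels is half the picture's height over the tangent of half this angle, whatever the lens; pixels are square), "cx", "cy" (the principal point, pixels), "world_to_cam" (4x4, takes a point from world to camera coordinates). Camera axes: x right, y down, z forward; pixel columns grow to the right and rows downward; lengths in mm; the calibration is good to about 2 mm. The wrist camera is an equidistant fisheye: a pixel r from the principal point sees the ray r / f radians off the axis. A picture is of the moment at which its call begins.
- ctrl.finish_job(): hands the job in; it is judged then, once.
The state is a dict: "clock": time; "qpos": joint angles; "qd": joint speeds; "tau": joint torques, N m; "eef_pos": TCP position; "tool_rot": TCP orientation; "force": force on the tool from outside, world axes, zero at the start; "torque": the same for the moment, N m; "width": finger opening in mm; "gripper_force": force on a finger pad.
Only numpy, scipy, OpenCV 4.12 (cv2) and the standard library are available. Lean on these libraries where they do the work, as an engineer would, in place of code of your own. Each camera call takes 0.05 s, during which the arm holds its last target. There are 200 camera calls.

## Working session

There is one attempt and no reset: what is moved stays moved. The work goes in short steps, Python scripts to look and compute and a tool call to move; the robot and the scene stay as the last step left them, time stands still between calls to the robot, and variables do not carry over. Pictures are saved under pics/ and viewed, at most 10 in all, crops included, and the job is handed in when it is done.

Besides the shell and the picture viewer there is one more tool, called as name(argument=value, ...) on one line, values as JSON. step_arm: Moves the arm, as the interface text tells. Its arguments: {"type":"object","properties":{"commands":{"type":"array"}},"required":["commands"]}

```bash
mkdir -p pics; cat > h.py <<'E'
import numpy as np, cv2
from cell import ctrl
def pts(d):
    h,w=d["range_z"].shape; f=h/2/np.tan(np.radians(d["vfov"]/2))
    v,u=np.mgrid[:h,:w]; z=d["range_z"]
    P=np.stack([(u-d["cx"])/f*z,(v-d["cy"])/f*z,z,np.ones_like(z)],-1)
    W=P@np.linalg.inv(d["world_to_cam"]).T
    W=W[...,:3]; W[z==0]=np.nan
    return W
E
python3 - <<'E'
from h import *
for n in("top","side"):
    d=ctrl.get_image(n); cv2.imwrite(f"pics/{n}.png",d["image"][...,::-1]); np.save(n+".npy",pts(d)); np.save(n+"_im.npy",d["image"])
    print(n,d["vfov"],np.linalg.inv(d["world_to_cam"])[:3].round(2).tolist())
print(ctrl.read_state())
E
```

```text
top 42.714687420992135 [[-0.03, -0.99, 0.14, 299.15], [-1.0, 0.03, 0.01, 35.13], [-0.02, -0.14, -0.99, 1238.57]]
side 47.4618562068447 [[-1.0, -0.01, 0.05, 451.42], [-0.04, 0.66, -0.75, 892.94], [-0.02, -0.76, -0.66, 788.85]]
{'clock': 0.1, 'qpos': array([ 1.06218619,  0.62923837,  0.03842023,  1.51827008, -0.02701076,
        0.99627855, -0.01999319]), 'qd': array([ 0.00059127, -0.00109346,  0.00080607, -0.0029786 ,  0.00038414,
        0.00118453, -0.00062614]), 'tau': array([ 3.45495391e-03, -5.64526141e+01,  1.23080604e+00, -1.93968379e+01,
        1.13919057e-02,  5.46569150e-03,  9.33199459e-06]), 'eef_pos': array([ 278.31893171, -586.7880131 ,  230.48980434]), 'tool_rot': array([-3.13991513e+00, -7.51723252e-06,  4.42830882e-01]), 'force': array([0.05898052, 0.29026579, 0.3327287 ]), 'torque': array([-0.03797792, -0.00810571,  0.02744225]), 'gripper_force': 0.0, 'width': 85.19177072386894}
```

View pics/top.png

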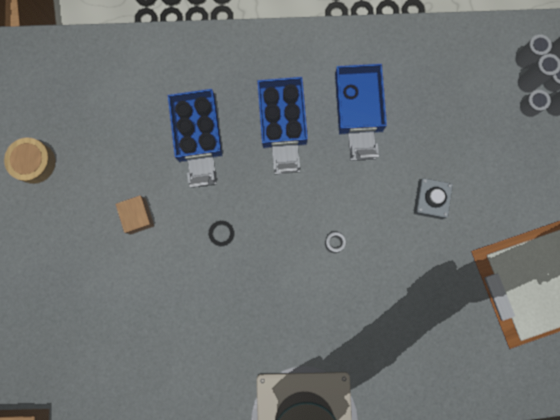

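View pics/side.png

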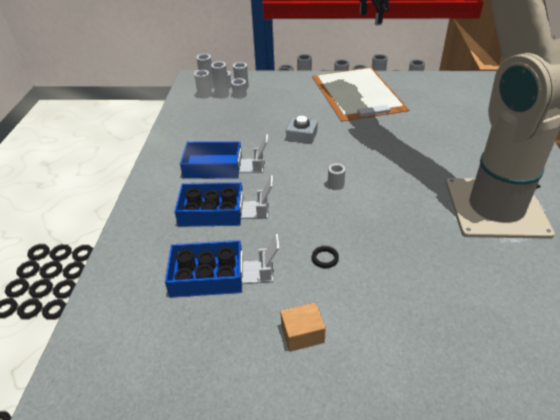

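The low bin is the rightmost one: in the top view its bin is at (360,98), its flag near (363,143), and the button is at (436,197). In the side view its flag is at (263,153). The sleeve, at (336,242) in the top view, stands in front of it.

```bash
python3 - <<'E'
from h import *
W=np.load("top.npy"); S=np.load("side.npy"); im=np.load("top_im.npy").astype(int)
def show(n,m,A):
    p=A[m]; print(n,m.sum(),np.nanmedian(p,0).round(1),np.nanmin(p,0).round(0),np.nanmax(p,0).round(0))
def box(u0,u1,v0,v1):
    m=np.zeros(W.shape[:2],bool); m[v0:v1,u0:u1]=1; return m
# button: white
b=box(415,455,175,222)
show("button",b&(im.min(-1)>200)&(W[...,2]>54),W)
show("box",b&(W[...,2]>30)&(W[...,2]<48),W)
f=box(340,390,128,165)
for lo,hi in((50,65),(65,80),(80,86),(86,100)): show(f"flag{lo}",f&(W[...,2]>lo)&(W[...,2]<hi),W)
bb=box(330,392,60,138)&(W[...,2]>42)&(im[...,2]>im[...,0]+40)
show("bin",bb,W)
p=W[bb][:,:2].astype(np.float32); print(cv2.minAreaRect(p))
show("sleeve",box(320,352,228,258)&(W[...,2]>40),W)
fs=np.zeros(S.shape[:2],bool); fs[130:178,240:280]=1
for lo,hi in((50,65),(65,80),(80,86),(86,100)): show(f"sideflag{lo}",fs&(S[...,2]>lo)&(S[...,2]<hi)&(S[...,1]>-300),S)
f2=box(265,310,140,180); show("flag full near",f2&(W[...,2]>80),W)
E
python3 - <<'E'
import cv2;a=cv2.imread("pics/top.png")[50:260,300:480];cv2.imwrite("pics/crop.png",cv2.resize(a,None,fx=2.8,fy=2.8,interpolation=2))
E
```

```text
return np.nanmean(a, axis, out=out, keepdims=keepdims)
Traceback (most recent call last):
ValueError: zero-size array to reduction operation fmin which has no identity
```

View pics/crop.png

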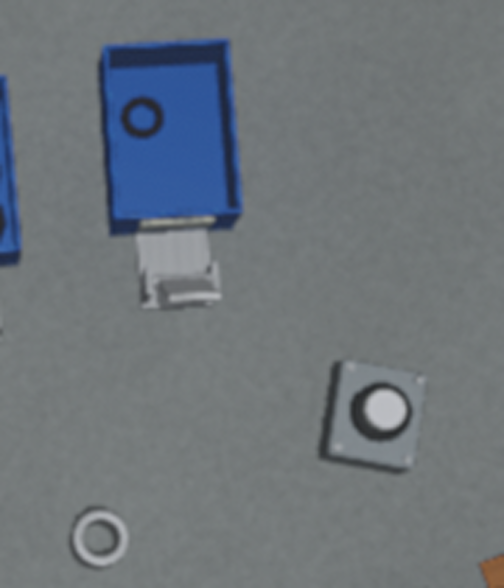

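The crop shows one ring in the bin, the flag leaning towards the robot with its top edge around crop (190,298), and the button at crop (386,410), which is full-image (438,196).

```bash
python3 - 2>&1 <<'E'
from h import *
W=np.load("top.npy"); S=np.load("side.npy"); im=np.load("top_im.npy").astype(int)
def show(n,m,A):
    p=A[m]; p=p[~np.isnan(p[:,0])]
    print(n,len(p), *( [np.median(p,0).round(1),p.min(0).round(0),p.max(0).round(0)] if len(p) else []))
def box(u0,u1,v0,v1):
    m=np.zeros(W.shape[:2],bool); m[v0:v1,u0:u1]=1; return m
print(im[196,438],W[196,438].round(1), "bench",W[250,400].round(1))
b=box(415,455,175,222)
show("button",b&(im.min(-1)>170)&(W[...,2]>52),W)
show("box",b&(W[...,2]>30)&(W[...,2]<48),W)
f=box(340,390,128,165)
for lo,hi in((50,65),(65,80),(80,86),(86,105)): show(f"flag{lo}",f&(W[...,2]>lo)&(W[...,2]<hi),W)
bb=box(330,392,60,138)&(W[...,2]>42)&(im[...,2]>im[...,0]+40)
show("bin",bb,W)
p=W[bb][:,:2].astype(np.float32); p=p[~np.isnan(p[:,0])]; print(cv2.minAreaRect(p))
show("sleeve",box(320,352,228,258)&(W[...,2]>40),W)
fs=np.zeros(S.shape[:2],bool); fs[130:178,240:280]=1
for lo,hi in((50,65),(65,80),(80,86),(86,105)): show(f"sideflag{lo}",fs&(S[...,2]>lo)&(S[...,2]<hi),S)
show("flag full near",box(265,310,140,180)&(W[...,2]>80),W)
E
```

```text
[186 188 192] [ 486.2 -311.5   59.3] bench [ 372.8 -233.4   -0.5]
button 122 [ 486. -309.   62.] [ 472. -322.   56.] [ 500. -295.   68.]
box 779 [ 479.9 -302.8   39.8] [ 441. -350.   31.] [ 530. -268.   48.]
flag50 31 [ 593.5 -156.5   58. ] [ 590. -177.   50.] [ 651. -112.   64.]
flag65 30 [ 586.1 -156.3   73.3] [ 583. -177.   66.] [ 590. -139.   80.]
flag80 14 [ 581.  -150.3   83.1] [ 579. -178.   81.] [ 583. -138.   85.]
flag86 57 [ 575.1 -158.8   92. ] [ 571. -179.   87.] [ 579. -139.   98.]
bin 457 [ 732.4 -156.3   49.3] [ 650. -209.   42.] [ 803. -102.   56.]
((726.8745727539062, -155.4759979248047), (151.0633087158203, 105.40355682373047), 1.0757923126220703)
sleeve 183 [391.4 -80.9  54. ] [ 370. -103.   41.] [413. -60.  62.]
sideflag50 29 [ 591.3 -144.9   58.4] [ 583. -176.   51.] [ 596. -134.   65.]
sideflag65 23 [ 583.5 -141.6   71.5] [ 577. -177.   66.] [ 588. -135.   80.]
sideflag80 12 [ 579.3 -148.4   83.1] [ 574. -174.   80.] [ 582. -136.   86.]
sideflag86 35 [ 572.1 -148.9   93.6] [ 545. -174.   86.] [578.  11. 100.]
flag full near 69 [549.8  19.1  92.8] [545.   1.  80.] [559.  39.  99.]
```

step_arm(commands=[39.4,-28.9,8,0,0,0.443,0,39.4,-28.9,8,0,0,0.443,0,39.4,-28.9,8,0,0,0.443,0,39.4,-28.9,8,0,0,0.443,0,39.4,-28.9,8,0,0,0.443,0,39.4,-28.9,8,0,0,0.443,0,39.4,-28.9,8,0,0,0.443,0,39.4,-28.9,8,0,0,0.443,0,39.4,-28.9,8,0,0,0.443,0,39.4,-28.9,8,0,0,0.443,0])

```text
clock: 1.1
eef_pos: [511.4, -154.8, 150.7]
tool_rot: [-3.141, 0.0, 0.001]
force: [1.1, -1.1, 0.9]
width: -0.1
gripper_force: 0.0
```

step_arm(commands=[0,0,0,0,0,0,0,0,0,0,0,0,0,0,0,0,0,0,0,0,0,0,0,0,0,0,0,0])

```text
clock: 1.5
eef_pos: [510.0, -159.3, 151.5]
tool_rot: [3.141, 0.0, -0.003]
force: [0.5, -0.5, 0.2]
width: 0.0
gripper_force: 0.0
```

step_arm(commands=[0,-0.1,3,0,0,0,0,0,-0.1,6,0,0,0,0,0,-0.1,7.5,0,0,0,0,1,-0.1,7.5,0,0,0,0,2,-0.1,7.5,0,0,0,0,3,-0.1,7.5,0,0,0,0,4,-0.1,7.5,0,0,0,0,5,-0.1,7.5,0,0,0,0,5.5,-0.1,7.5,0,0,0,0,5.5,-0.1,7.5,0,0,0,0])

```text
clock: 2.5
eef_pos: [566.7, -156.3, 76.5]
tool_rot: [3.141, -0.001, 0.0]
force: [0.5, -0.4, 0.0]
width: 0.0
gripper_force: 0.0
```

step_arm(commands=[0.5,0,0,0,0,0,0,1,0,0,0,0,0,0,1.5,0,0,0,0,0,0,2,0,0,0,0,0,0,2.5,0,0,0,0,0,0,3,0,0,0,0,0,0,3.4,0,0,0,0,0,0,3.7,0,0,0,0,0,0,3.7,0,0,0,0,0,0,3.7,0,0,0,0,0,0])

```text
clock: 3.5
eef_pos: [603.3, -156.5, 76.5]
tool_rot: [3.141, -0.001, -0.0]
force: [0.4, 0.6, 0.1]
width: 0.1
gripper_force: 0.0
```

```bash
python3 - <<'E'
from h import *
d=ctrl.get_image("side"); a=d["image"][110:200,200:320,::-1]; cv2.imwrite("pics/s2.png",cv2.resize(a,None,fx=6,fy=6,interpolation=2))
print(ctrl.read_state()["force"])
E
```

```text
[-0.06249939  0.1822932  -1.30233006]
```

View pics/s2.png

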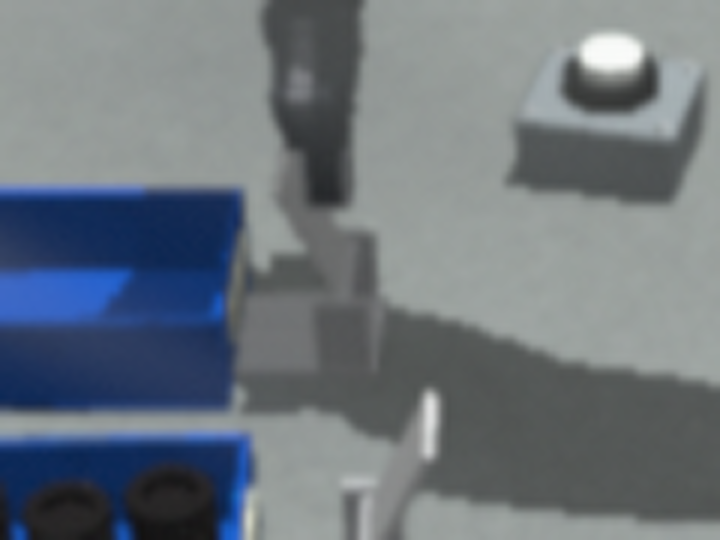

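In the side crop the flag leans towards the bin, from crop (345,290) up to (290,190), with the fingertip behind it. I'll nudge it on to the stop in small steps.

step_arm(commands=[0.15,0,0,0,0,0,0,0.3,0,0,0,0,0,0,0.3,0,0,0,0,0,0])

```text
clock: 3.85
eef_pos: [605.7, -156.5, 76.2]
tool_rot: [3.142, 0.0, -0.0]
force: [-0.9, 0.4, 0.1]
width: -0.2
gripper_force: 0.3
```

step_arm(commands=[0.1,0,0,0,0,0,0,0.2,0,0,0,0,0,0,0.2,0,0,0,0,0,0])

```text
clock: 4.15
eef_pos: [607.9, -156.4, 76.3]
tool_rot: [3.142, -0.0, -0.0]
force: [-1.2, -0.4, -0.1]
width: 0.1
gripper_force: 0.3
```

step_arm(commands=[0.1,0,0,0,0,0,0,0.2,0,0,0,0,0,0,0.2,0,0,0,0,0,0])

```text
clock: 4.45
eef_pos: [609.6, -156.4, 76.3]
tool_rot: [-3.141, 0.0, -0.0]
force: [-2.1, -0.5, 0.2]
width: -0.0
gripper_force: 0.8
```

step_arm(commands=[0.1,0,0,0,0,0,0,0.1,0,0,0,0,0,0])

```text
clock: 4.65
eef_pos: [609.7, -156.4, 76.2]
tool_rot: [-3.141, 0.002, -0.0]
force: [-3.7, -0.8, 1.9]
width: 0.0
gripper_force: 2.2
```

The rise in force shows the flag is at its stop. Next I back off, rise, and go over the button, checking the flag on the way.

step_arm(commands=[-2,0,0,0,0,0,0,-5,0,0,0,0,0,0,-7,0,0,0,0,0,0,-7,0,-5,0,0,0,0,-12.3,5,-5,0,0,0,0,-12.3,10,-5,0,0,0,0,-12.3,15.3,-5,0,0,0,0,-12.3,15.3,-5,0,0,0,0,-12.3,15.3,-5,0,0,0,0,-12.3,15.3,-5,0,0,0,0])

```text
clock: 5.65
eef_pos: [488.5, -309.3, 126.4]
tool_rot: [-3.142, -0.002, -0.001]
force: [0.2, 0.5, 0.1]
width: 0.3
gripper_force: 0.0
```

```bash
python3 - <<'E'
from h import *
d=ctrl.get_image("side"); a=d["image"][90:220,200:340,::-1]; cv2.imwrite("pics/s3.png",cv2.resize(a,None,fx=4.5,fy=4.5,interpolation=2))
S=pts(d)
m=np.zeros(S.shape[:2],bool); m[130:178,225:275]=1
p=S[m&(S[...,2]>80)]; print("flag tip",np.median(p,0).round(0),len(p))
im=d["image"].astype(int); m[:]=0; m[105:145,285:320]=1
p=S[m&(im.min(-1)>190)&(S[...,2]>50)]; print("button",len(p),np.median(p,0) if len(p) else 0,p.min(0),p.max(0))
print(ctrl.read_state()["eef_pos"],ctrl.read_state()["force"])
E
```

```text
flag tip [ 625. -149.   91.] 57
button 13 [ 476.21637579 -314.40691649   62.70313024] [ 470.25495893 -323.92963129   60.62758309] [ 482.17346609 -303.88884941   63.72203981]
[ 488.65227103 -308.04069298  126.32841979] [1.08301239 0.37810547 0.08359278]
```

View pics/s3.png

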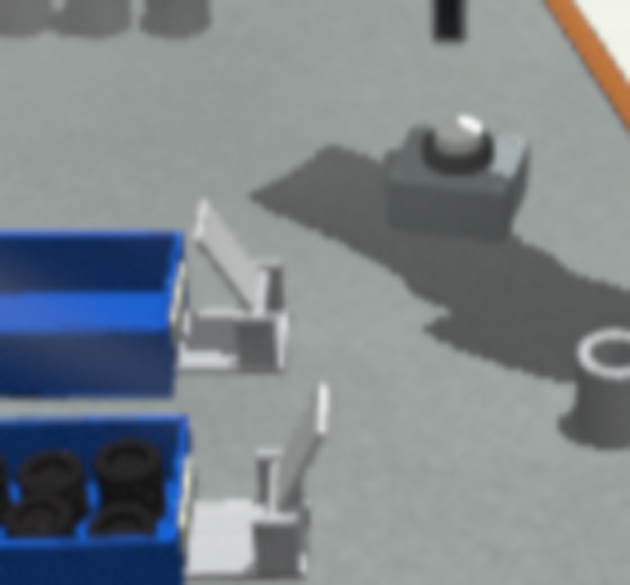

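The side crop shows the low flag leaning over its bin, tip at crop (203,205). The neighbouring full-bin flag still leans towards the robot, and the button is below the fingertip.

step_arm(commands=[-0.1,0.1,3,0,0,0,0,-0.1,0.1,5,0,0,0,0,-0.1,0.1,6,0,0,0,0,-0.1,0.1,6.2,0,0,0,0,-0.1,0.1,6.4,0,0,0,0,-0.1,0.1,6.6,0,0,0,0,-0.1,0.1,6.7,0,0,0,0,-0.1,0.1,6.7,0,0,0,0])

```text
clock: 6.5
eef_pos: [487.6, -310.2, 60.0]
tool_rot: [3.141, -0.002, 0.0]
force: [0.6, 1.6, 2.7]
width: 0.4
gripper_force: 1.3
```

step_arm(commands=[0,0,0.1,0,0,0,0,0,0,0.15,0,0,0,0,0,0,0.15,0,0,0,0])

```text
clock: 6.8
eef_pos: [487.5, -310.3, 58.1]
tool_rot: [3.141, -0.002, 0.0]
force: [3.0, 2.1, 3.8]
width: -0.2
gripper_force: 1.8
```

step_arm(commands=[0,0,0.1,0,0,0,0,0,0,0.15,0,0,0,0,0,0,0.15,0,0,0,0])

```text
clock: 7.1
eef_pos: [487.4, -310.4, 56.5]
tool_rot: [3.141, -0.001, -0.0]
force: [3.2, 2.4, 4.7]
width: -0.1
gripper_force: 2.3
```

step_arm(commands=[0,0,0.1,0,0,0,0,0,0,0.1,0,0,0,0,0,0,0.1,0,0,0,0])

```text
clock: 7.4
eef_pos: [487.4, -310.4, 56.0]
tool_rot: [3.141, -0.001, -0.0]
force: [2.9, 1.9, 9.4]
width: 0.2
gripper_force: 4.6
```

Force jumped to 9 N at z = 56, so the button is fully in. Withdrawing straight up.

step_arm(commands=[0,0,-1,0,0,0,0,0,0,-4,0,0,0,0,0,0,-8,0,0,0,0,0,0,-12,0,0,0,0,0,0,-14,0,0,0,0,0,0,-14,0,0,0,0,0,0,-14,0,0,0,0,0,0,-14,0,0,0,0])

```text
clock: 8.2
eef_pos: [485.1, -310.0, 193.7]
tool_rot: [-3.14, 0.004, -0.001]
force: [-0.5, 0.6, -0.5]
width: -0.0
gripper_force: 0.0
```

```bash
python3 - <<'E'
from h import *
d=ctrl.get_image("side"); a=d["image"][90:350,150:360,::-1]; cv2.imwrite("pics/s4.png",cv2.resize(a,None,fx=2.3,fy=2.3,interpolation=2))
S=pts(d); im=d["image"].astype(int)
m=np.zeros(S.shape[:2],bool); m[105:135,288:318]=1
print("box top",np.percentile(S[m][:,2],[90,97,99]))
print(ctrl.read_state()["eef_pos"],ctrl.read_state()["force"])
E
```

```text
box top [nan nan nan]
[ 485.27398721 -309.93442241  193.65149176] [-0.08046696 -0.09068396  0.20518202]
```

View pics/s4.png

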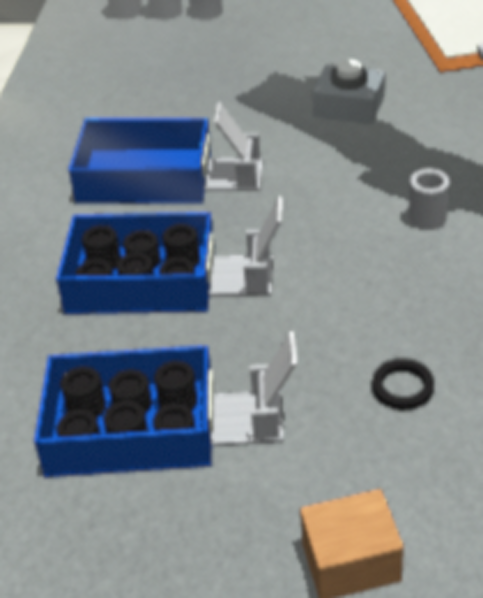

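The picture shows the low flag over, tip at crop (218,108). The two full-bin flags, at (280,205) and (292,340), still lean towards the robot. The button is out at (350,68), the sleeve, seal and carton look undisturbed, and the arm is clear.

```bash
python3 -c "
from cell import ctrl
print(ctrl.finish_job())"
```

```text
the job is handed in; nothing more can be done
None
```

I pushed the almost-empty bin's flag over to its stop, pressed the call button fully in and let it come back out, and withdrew the arm clear. The last picture showed the other two flags and the loose items undisturbed; the job is handed in, but no verdict came back.

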